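Unlock the rivet press and select the large die

ROBOT

A 6-joint arm with a two-finger parallel gripper is mounted at the origin on the work surface. World frame = base frame: x ahead of the robot, y to its left, z up, the work surface at z = 0. Lengths are in mm, angles in rad, forces in N, time in s.
With the tool pointing down it reaches from about 300 to 775 mm from the base axis. Payload 14.6 kg.
Tool frame: the origin (TCP) lies on the centre line of the jaws, within the pads' length; the fingertips stand 19 mm ahead of it and the grasp point (between the pads) is the TCP (bot.tip_reach is the distance from the TCP to the fingertips, in mm); z points along the fingers, y is the line along which they close (so a half turn about z gives the same grasp; the last joint's range is limited). The gripper opens to 85 mm and grips with 20 to 120 N. Pads are 22 mm wide; open, the fingers measure 114 mm over their backs; the gripper's body (76 mm by 85 mm) begins 54 mm behind the grasp point. The pads swing forward as they close: fully open they stand 13 mm farther back than shut.
Start: joints at [1.26, 0.3, 1.521, -0, 1.321, -0.067], TCP at [132.764, 533.726, 250.281] pointing down, gripper open.
Joint ranges: [-3.03, 3.03], [-0.79, 2.21], [0.23, 2.52], [-1.04, 4.18], [0, 3.07], [-2.55, 2.55]. Speed limits (rad/s): [2.22, 2.22, 2.57, 3.14, 3.14, 3.14].

INTERFACE

Orientations are given as a unit quaternion [w, x, y, z].
In Python, from rig import bot gives the robot as it stands. Calls block until the motion is done:
- bot.move_to(position, orientation): joint-space move of the TCP to a pose.
- bot.servo_line(position, attitude=None, speed=150, until_force=None): straight line of the TCP; attitude=None keeps the orientation; speed is the mean speed in mm/s. With until_force (N) it stops when the force on the tool has changed by that much, and returns True; else False.
- bot.move_joints(angles): joint-space move.
- bot.move_gripper(opening, grip_force=None): finger opening in mm; grip_force is the grip in N (None keeps the last); returns when the fingers have stopped.
- bot.dwell(seconds).
- bot.ik(position, orientation): joint angles nearest the present ones, or None.
- bot.read_state(): the state.
- bot.read_camera(name): name is "scene" or "top" or "wrist"; returns a dict with "image" (420x560x3 uint8, blue, green, red), "depth" (420x560 float32, mm along the optical axis (not along the pixel's ray), 0 where there is no reading), "fovy" (degrees; the focal length in pixels is half the picture's height over the tangent of half this angle, whatever the lens; pixels are square), "cx", "cy" (the principal point, pixels), "eye" and "attitude" of the camera in the world; the wrist camera has in their place "mount" (4x4, takes a point from camera to tool coordinates, whose origin is the TCP and whose axes are the flange's). Camera axes: x right, y down, z forward; pixel columns grow to the right and rows downward; lengths in mm; the calibration is good to about 2 mm. A picture is of the moment at which its call begins: read the wrist's pose just before it.
A pose or a line that the arm cannot do raises bot.MotionError and nothing moves.
- bot.finish_job(): hands the job in; it is judged then, once.
The state is a dict: "clock": time; "joint_positions": joint angles; "qvel": joint speeds; "effort": joint torques, N m; "ee_pos": TCP position; "tool_rot": TCP orientation; "ft_force": force on the tool from outside, world axes, zero at the start; "moment": the same for the moment, N m; "grip_width": finger opening in mm; "grip_force": force on a finger pad.
Only numpy, scipy, OpenCV 4.12 (cv2) and the standard library are available. Lean on these libraries where they do the work, as an engineer would, in place of code of your own. Each camera call takes 0.05 s, during which the arm holds its last target. There are 200 camera calls.

TASK

Get the bench rivet press ready for large rivets: slide its round lock knob fully outwards, away from the shuttle, to its end stop; then slide the shuttle by its upright wooden grip towards the press column, fully home against its end stop, so that the largest die stands under the ram. Leave both there, and leave the hammer, jar, awl and wooden block where they lie.

Things in the scene. Friction and masses are not known exactly. Their poses are not given: they have to be found in the camera images.
- press: Grey rivet press, fixed. Origin: on the bench under the shuttle's centre line, level with the lock; z up, x across the shuttle away from the lock, y along it away from the column. Bed 100 mm wide, y -300 to 100 mm, 18 mm high (steel rails and stop to 32 mm); lock bracket 50 mm wide out to x -156 mm. Where y is above -140 mm, only the lock knob, grip and dies (42 mm) stand higher than 32 mm.
- ram_nose (a point): Centre of the lower end of the upright steel ram (26 mm across), 56 mm above the bench, at press x = 0, y = -170 mm. The ram reaches 271 mm high. Its grey column (x 72 to 118 mm, 250 mm high) and overarm (184 to 240 mm high) span y -198 to -142 mm; a small hand lever reaches to y -270 mm.
- shuttle (a joint): How far the shuttle (flat aluminium bar, 50 mm wide, top 27 mm above the bench, with a wooden grip and three brass dies of rising size) has slid along press -y, in m: 0 fully back, 0.090 its end stop, largest die under the ram. Takes a few N, stays where left. While the lock is in, its tongue blocks the shuttle at about 0.022.
- lock (a joint): How far the lock has slid outwards, along press -x, in m: 0 fully in (its steel tongue crosses the shuttle's path), 0.035 its outer end stop (shuttle free). Takes a few N, stays where left.
- shuttle_grip (a point): Centre of the top face of the shuttle's upright wooden grip, a block 44 mm along press x, 24 mm along press y, 46 mm tall; its top is 72 mm above the bench. At press x = 0, y = 50 mm minus the shuttle's joint value. Push its +y face or grasp it across its 24 mm.
- lock_knob (a point): Centre of the top of the round wooden lock knob: 28 mm across, from 43 to 69 mm above the bench, on a 16 mm neck on a flat steel tongue (14 mm wide, top 29 mm above the bench). At press x = -95 mm minus the lock's joint value, y = 0. Push it from the shuttle's side or grasp it from above.
- hammer: Bystander: hammer lying on the bench, 260 mm long; origin at the middle of its length on the bench, x axis towards its head.
- jar: Bystander: jar of rivets, 68 mm across, 85 mm high, standing; origin at the centre of its underside.
- awl: Bystander: awl with a handle, 170 mm long, lying; origin at the middle of its length on the bench, x axis towards its tip.
- block: Bystander: plain wooden block, 60 x 110 x 40 mm, lying; origin at the centre of its underside.

How it is judged:
By the outcome, as a careful person would: the job done as asked, in the order asked, and still so for the second after the job is handed in, with the robot touching nothing.
It also fails if it takes over 35 s, if anything falls off the work surface, if the arm or the gripper's body presses on something with over 40 N, if the wrist force passes 120 N, or if a joint passes its speed limit or range.

## Working session

There is one attempt and no reset: what is moved stays moved. The work goes in short steps, each a Python script; the robot and the scene stay as the last script left them, time stands still between calls to the robot, and variables do not carry over. Pictures are saved under pics/ and viewed, at most 10 in all, crops included, and the job is handed in when it is done.

```bash
ls; mkdir -p pics
python3 - <<'E'
from rig import bot
import cv2,pickle
for n in("scene","top"):
    c=bot.read_camera(n); cv2.imwrite(f"pics/{n}0.png",c["image"]); pickle.dump(c,open(f"{n}0.pkl","wb"))
    print(n,c["fovy"],c["cx"],c["cy"],c["eye"],c["attitude"],c["depth"].max())
s=bot.read_state();print(s["clock"],s["tool_rot"],s["ft_force"])
E
```

```text
pics
scene 45.796041429180534 281.0538268649757 212.8530787376639 [1485.22848629  171.92754274 1186.78147489] [-0.23661934  0.62361508  0.6929878  -0.27364837] 3999.9624
top 43.036593335888405 281.0767518323907 210.04922166877324 [ 241.07153956   30.511998   1652.72497543] [-0.05348907  0.7136796  -0.6955801   0.06299743] 2649.8284
0.1 [-1.03997728e-04  1.21600556e-01  9.92578974e-01 -5.24520139e-04] [-0.09831273 -0.17428936 -0.15116942]
```

View pics/top0.png

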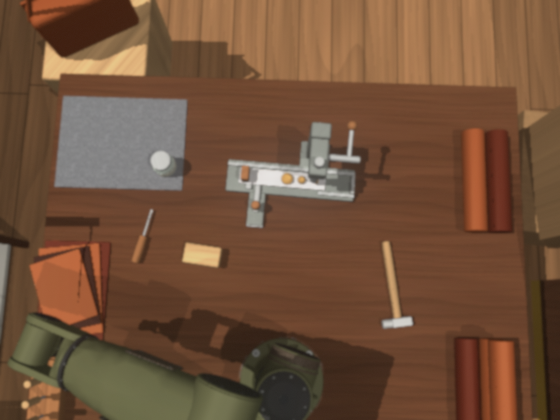

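View pics/scene0.png

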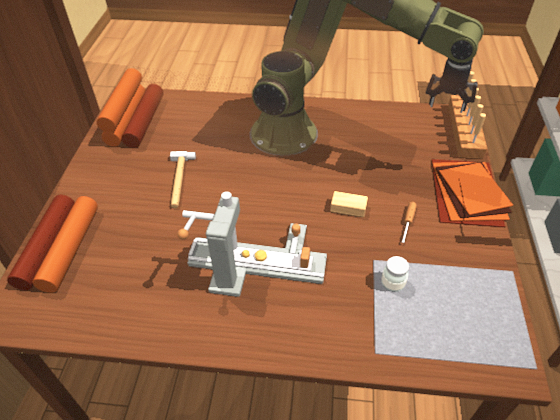

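Top view: the grip is near (244,174), the knob near (255,205), the ram near (320,160) and the dies near (287,179) and (302,180). Scene view: the grip is near (305,257) and the knob near (296,229). The column points to world −y, so the press axes lie roughly along the world axes.

```bash
cat > h.py <<'E'
import numpy as np,cv2
from scipy.spatial.transform import Rotation as R
def rot(q): return R.from_quat(np.roll(q,-1)).as_matrix()
def pose(c,s=None):
    if "eye" in c: return np.array(c["eye"]),rot(c["attitude"])
    M=np.array(c["mount"]); T=rot(s["tool_rot"])
    return np.array(s["ee_pos"])+T@M[:3,3],T@M[:3,:3]
def ray(c,p,s=None):
    e,A=pose(c,s); f=210/np.tan(np.radians(c["fovy"]/2))
    return e,A@np.array([(p[0]-c["cx"])/f,(p[1]-c["cy"])/f,1])
def plane(c,p,z,s=None):
    e,d=ray(c,p,s); return e+d*(z-e[2])/d[2]
def tri(a,b):
    (e1,d1),(e2,d2)=a,b
    t=np.linalg.lstsq(np.c_[d1,-d2],e2-e1,rcond=None)[0]
    p,q=e1+t[0]*d1,e2+t[1]*d2
    return (p+q)/2,np.linalg.norm(p-q)
def wood(im,box,sat=110):
    x0,y0,x1,y1=box; h=cv2.cvtColor(im,cv2.COLOR_BGR2HSV)
    m=cv2.inRange(h,(3,sat,90),(22,255,255)); k=np.zeros_like(m); k[y0:y1,x0:x1]=m[y0:y1,x0:x1]
    n,l,st,ce=cv2.connectedComponentsWithStats(k)
    return sorted([(st[i][4],ce[i].round(1).tolist(),st[i][:4].tolist()) for i in range(1,n) if st[i][4]>4],key=lambda t:-t[0])
E
python3 - <<'E'
from h import *; import pickle
t=pickle.load(open("top0.pkl","rb"));s=pickle.load(open("scene0.pkl","rb"))
print(wood(t["image"],(236,163,265,212))[:4]);print(wood(s["image"],(285,218,315,272))[:4])
for a,b in(((244,173),(305,251)),((255,205),(296,228))): print(tri(ray(t,a),ray(s,b)))
print(plane(t,(320,160),271),plane(t,(287,179),42),plane(t,(302,180),42))
E
```

```text
[(np.int32(201), [240.8, 202.0], [236, 193, 12, 19]), (np.int32(80), [244.9, 172.9], [242, 167, 7, 13]), (np.int32(42), [255.1, 204.8], [252, 202, 7, 7])]
[(np.int32(721), [302.7, 236.0], [285, 218, 30, 50])]
(array([615.09094377, 128.24052178,  73.8215395 ]), np.float64(0.871608963625155))
(array([519.80836471,  93.19605838,  59.27787678]), np.float64(2.8264950943044975))
[609.76640344 -86.08882547 271.        ] [607.36342317  -3.88634418  42.        ] [605.49125971 -50.40909394  42.        ]
```

Run:
```python
from rig import bot
from h import *; import pickle
for i,(x,y) in enumerate(((570,70),(530,130))):
    bot.move_to([x,y,300],[0,0,1,0]); bot.dwell(.2)
    s=bot.read_state(); c=bot.read_camera("wrist"); pickle.dump((c,s),open(f"w{i}.pkl","wb")); cv2.imwrite(f"pics/w{i}.png",c["image"])
print(s["clock"],c["fovy"],c["cx"],c["cy"],np.round(c["mount"],3))
```

```text
3.225 65.19780065126766 276.463440366457 212.73538195920557 [[ 0.00000e+00 -9.63000e-01 -2.70000e-01  6.89580e+01]
 [ 1.00000e+00  0.00000e+00 -0.00000e+00  7.09000e-01]
 [ 1.00000e-03 -2.70000e-01  9.63000e-01 -1.22501e+02]
 [ 0.00000e+00  0.00000e+00  0.00000e+00  1.00000e+00]]
```

View pics/w0.png

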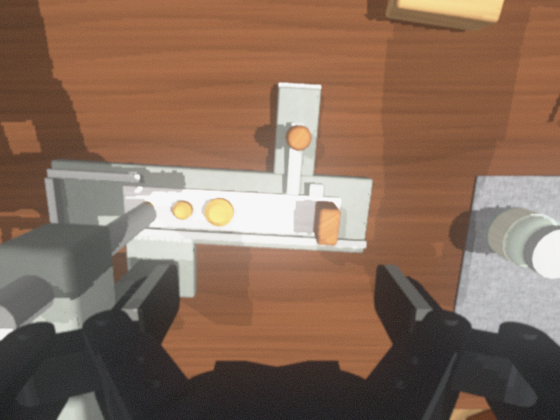

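View pics/w1.png

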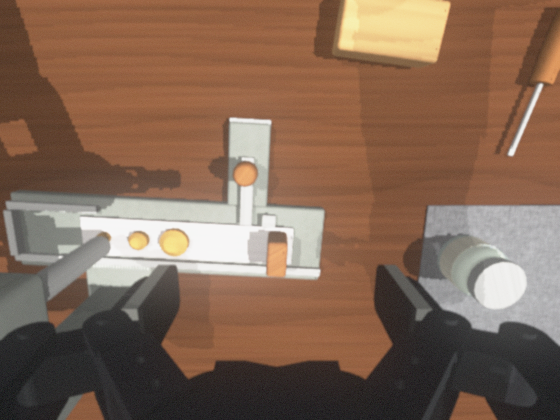

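Wrist views: the knob is at (299,138) in w0 and (245,174) in w1. The grip spans about (318–340, 208–245) in w0 and (267–288, 233–276) in w1. Next I segment and triangulate these.

Run:
```python
from h import *; import pickle
W=[pickle.load(open(f"w{i}.pkl","rb")) for i in(0,1)]
box=[((284,122,314,154),(312,200,346,250)),((230,158,262,190),(260,228,294,281))]
K=[];
for (c,s),b in zip(W,box):
    print(wood(c["image"],b[0],160)[:2],wood(c["image"],b[1],160)[:2])
K=[];G=[]
tiles=[]
for (c,s),b in zip(W,box):
    k=wood(c["image"],b[0],160)[0]; K.append(ray(c,k[1],s)); g=wood(c["image"],b[1],160)[0]; G.append(ray(c,g[1],s))
    print("plane",plane(c,k[1],66,s).round(1),plane(c,g[1],72,s).round(1), "depth",c["depth"][int(k[1][1]),int(k[1][0])],c["depth"][int(g[1][1]),int(g[1][0])])
    x0,y0=min(b[0][0],b[1][0])-15,b[0][1]-5; tiles.append(cv2.resize(c["image"][y0:y0+140,x0:x0+95],None,fx=4,fy=4,interpolation=cv2.INTER_NEAREST)); print(x0,y0)
print(tri(*K),tri(*G))
cv2.imwrite("pics/crop.png",np.hstack(tiles)[:600])
# bed edge direction: bright rail far edge, w1 (20,262)-(318,272), bracket corners
c,s=W[1]
for z,p in((32,(17,262)),(32,(319,273)),(32,(15,194)),(32,(323,209)),(27,(138,241)),(27,(174,242))): print(p,plane(c,p,z,s).round(1))
```

```text
[] []
[] []Traceback (most recent call last):
  File "<stdin>", line 10, in <module>
IndexError: list index out of range
```

Run:
```python
from h import *; import pickle
c,s=pickle.load(open("w0.pkl","rb")); h=cv2.cvtColor(c["image"],cv2.COLOR_BGR2HSV)
for x,y in((299,138),(299,145),(328,212),(328,225),(328,240),(320,225),(290,110),(265,140)): print((x,y),h[y,x],c["depth"][y,x])
```

```text
(299, 138) [ 16 125 241] 345.458
(299, 145) [ 16 124 241] 348.45798
(328, 212) [ 14 115 236] 364.47067
(328, 225) [ 15 119 238] 368.50378
(328, 240) [ 16 121 240] 374.58417
(320, 225) [ 13 113 226] 370.46716
(290, 110) [ 39   8 221] 387.03552
(265, 140) [ 11  98 115] 415.04736
```

```bash
sed -i 's/(3,sat,90)/(3,sat,170)/; s/sat=110/sat=95/' h.py
python3 - <<'E'
from h import *; import pickle
W=[pickle.load(open(f"w{i}.pkl","rb")) for i in(0,1)]
box=[((284,122,314,154),(312,200,346,250)),((230,158,262,190),(260,228,294,281))]
K=[];G=[];tiles=[]
for (c,s),b in zip(W,box):
    k=wood(c["image"],b[0])[0]; g=wood(c["image"],b[1])[0]; print(k,g)
    K.append(ray(c,k[1],s)); G.append(ray(c,g[1],s))
    print("plane",plane(c,k[1],69,s).round(1),plane(c,g[1],72,s).round(1))
    for q in (k,g):  # depth-derived top points within the blob's box
        x,y,w,h=q[2]; v,u=np.mgrid[y:y+h,x:x+w]; f=210/np.tan(np.radians(c["fovy"]/2)); d=c["depth"][v,u]
        e,A=pose(c,s); P=e+np.stack([(u-c["cx"])/f*d,(v-c["cy"])/f*d,d],-1).reshape(-1,3)@A.T
        zt=np.percentile(P[:,2],90); T=P[P[:,2]>zt-4]; r=cv2.minAreaRect(T[:,:2].astype(np.float32))
        print("depth top z",zt.round(1),"rect",np.round(r[0],1),np.round(r[1],1),round(r[2],1))
    x0,y0=min(b[0][0],b[1][0])-15,b[0][1]-5; print("crop",x0,y0)
    tiles.append(cv2.resize(c["image"][y0:y0+140,x0:x0+95],None,fx=4,fy=4,interpolation=cv2.INTER_NEAREST))
print(tri(*K),tri(*G))
cv2.imwrite("pics/crop.png",np.hstack(tiles))
c,s=W[1]
for z,p in((32,(17,262)),(32,(319,273)),(18,(15,194)),(18,(323,209)),(42,(138,241)),(42,(174,242))): print(p,plane(c,p,z,s).round(1))
E
```

```text
(np.int32(426), [299.0, 137.6], [288, 126, 23, 24]) (np.int32(688), [328.2, 226.1], [318, 209, 22, 36])
plane [518.1  94.7  69. ] [614.7 129.1  72. ]
depth top z 69.0 rect [511.9  91. ] [38.  24.8] 27.9
depth top z 72.0 rect [566.4 111.9] [150.6  33.4] 19.4
crop 269 117
(np.int32(396), [245.0, 174.5], [234, 164, 23, 22]) (np.int32(626), [276.4, 259.3], [267, 243, 20, 35])
plane [517.5  95.8  69. ] [615.5 129.7  72. ]
depth top z 68.9 rect [493.4 104.6] [24.7 78.1] 68.8
depth top z 72.1 rect [549.8 130.4] [ 22.2 176.7] 89.5
crop 215 153
(array([518.45149044,  95.1337356 ,  62.51728274]), np.float64(0.17594276451409807)) (array([615.40187245, 129.47105334,  71.17344303]), np.float64(0.9172790325984606))
(17, 262) [ 636.6 -204.9   32. ]
(319, 273) [652.4 185.1  32. ]
(15, 194) [ 550.1 -199.5   18. ]
(323, 209) [569.9 189.1  18. ]
(138, 241) [604.2 -41.   42. ]
(174, 242) [605.5   3.3  42. ]
```

View pics/crop.png

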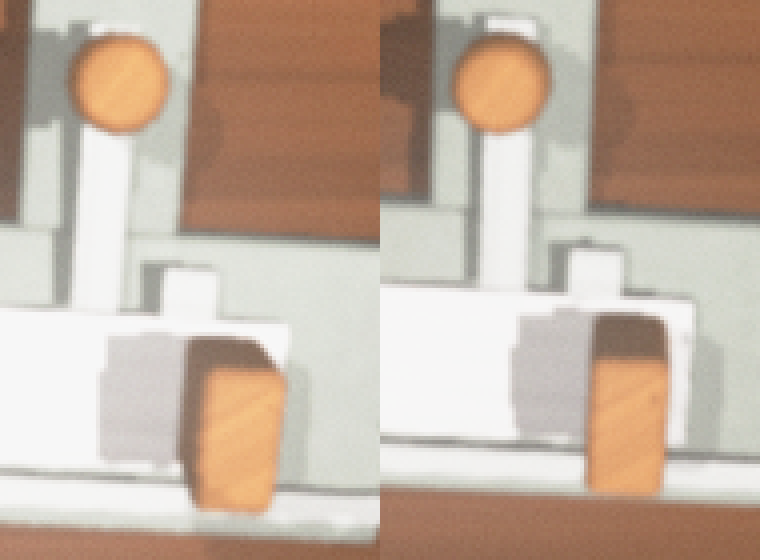

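The crop confirms clean blobs: knob top near (120,83) and (500,83), grip top near (243,440) and (627,427). That puts the knob at (518,95) and the grip at (615,129.5), with a press yaw of about −0.045. I'll grasp the knob from above and pull it outwards to its stop.

```bash
cat >> h.py <<'E'
ph=-0.045
Q=[0,-np.sin(ph/2),np.cos(ph/2),0]  # Rz(ph)*[0,0,1,0]
X=np.array([np.cos(ph),np.sin(ph),0]); Y=np.array([-np.sin(ph),np.cos(ph),0])
E
python3 - <<'E'
from rig import bot
from h import *
print(rot(Q).round(3).tolist())
K=np.array([518,95.2,0]);z=lambda h:np.array([0,0,h])
bot.move_gripper(60,grip_force=40)
bot.move_to(K+z(130),Q); bot.servo_line(K+z(60),speed=100)
bot.move_gripper(0,grip_force=40)
s=bot.read_state(); p0=s["ee_pos"]; print(s["grip_width"],s["grip_force"],s["ee_pos"],s["ft_force"],s["clock"])
r=bot.servo_line(np.array(p0)-41*X,speed=35,until_force=22)
s=bot.read_state(); print(r,(np.array(s["ee_pos"])-p0)@X,s["ft_force"],s["grip_width"],s["clock"])
E
```

```text
[[-0.999, 0.045, 0.0], [0.045, 0.999, 0.0], [0.0, 0.0, -1.0]]
26.169875031446118 38.968748562183464 [518.32071278  94.17513731  60.79815008] [-3.00153247 -9.55276906  7.75532427] 5.625
True -33.82181540080004 [ 4.04016392  0.51269681 -0.45471828] 26.537624656360197 6.5333
```

Run:
```python
from rig import bot
from h import *
p=np.array(bot.read_state()["ee_pos"])
r=bot.servo_line(p-5*X,speed=15,until_force=28)
s=bot.read_state(); print(r,(np.array(s["ee_pos"])-p)@X,s["ft_force"],s["clock"])
bot.move_gripper(60)
q=np.array(s["ee_pos"]); q[2]=130; bot.servo_line(q,speed=200)
bot.move_to([545,90,300],[0,0,1,0]); bot.dwell(.1)
s=bot.read_state(); c=bot.read_camera("wrist"); cv2.imwrite("pics/w2.png",c["image"])
for w in wood(c["image"],(150,50,400,330))[:6]: print(w,plane(c,w[1],69,s).round(1))
print(s["clock"])
```

```text
True -0.06604011330161404 [ 5.18832872 -0.48409998 -2.85265863] 6.7917
(np.int32(642), [310.5, 248.8], [300, 232, 22, 35]) [616.1 129.5  69. ]
(np.int32(433), [282.8, 130.7], [272, 119, 23, 24]) [484.8  97.1  69. ]
(np.int32(229), [200.7, 230.6], [190, 220, 28, 27]) [594.2   5.   69. ]
(np.int32(173), [168.8, 229.7], [158, 223, 20, 17]) [593.1 -30.9  69. ]
(np.int32(60), [251.0, 270.8], [238, 270, 26, 3]) [643.6  60.7  69. ]
(np.int32(7), [268.6, 271.0], [267, 270, 4, 3]) [643.9  81.3  69. ]
8.5583
```

View pics/w2.png

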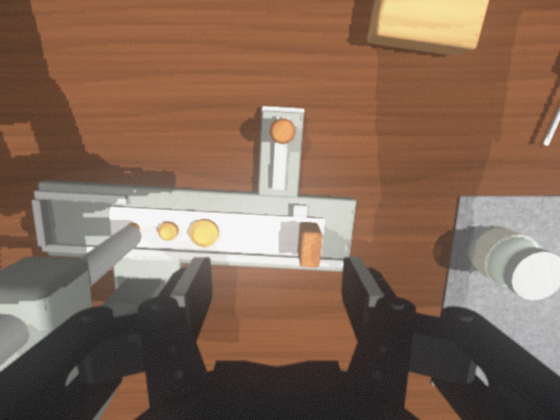

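w2 shows the knob at (283,131), about 34 mm outwards. A further 28 N moved it only 0.07 mm, so it is at its stop and the tongue is clear of the shuttle. The grip is unchanged at (310,249). Now the shuttle.

Run:
```python
from rig import bot
from h import *
G=np.array([615.4,129.5,0]);z=lambda h:np.array([0,0,h])
bot.move_to(G+z(140),Q); bot.servo_line(G+z(60),speed=100)
bot.move_gripper(0,grip_force=40)
s=bot.read_state(); p0=np.array(s["ee_pos"]); print(s["grip_width"],s["grip_force"],p0,s["ft_force"],s["clock"])
r=bot.servo_line(p0-92*Y,speed=45,until_force=22)
s=bot.read_state(); p=np.array(s["ee_pos"]); print(r,(p-p0)@Y,(p-p0)@X,s["ft_force"],s["clock"])
if r:
    r=bot.servo_line(p-6*Y,speed=15,until_force=28)
    s=bot.read_state(); q=np.array(s["ee_pos"]); print(r,(q-p)@Y,s["ft_force"],s["clock"])
```

```text
23.577747951592777 39.42279517650604 [615.58679466 129.52062392  60.61658721] [-2.11425051 -0.54541461  5.68758343] 10.7167
True -81.25285170517218 -1.077049739644391 [-1.27990776  3.96255652  4.18025024] 12.3417
True 0.012862430949645919 [-0.90844947  2.72399769  3.1604561 ] 12.625
```

Run:
```python
from rig import bot
from h import *
bot.move_gripper(60)
q=np.array(bot.read_state()["ee_pos"]); q[2]=150; bot.servo_line(q,speed=200)
bot.move_to([535,70,300],[0,0,1,0]); bot.dwell(.1)
s=bot.read_state(); c=bot.read_camera("wrist"); cv2.imwrite("pics/w3.png",c["image"])
for w in wood(c["image"],(130,50,400,330))[:5]: print(w,plane(c,w[1],69,s).round(1),plane(c,w[1],72,s).round(1))
print(s["clock"],s["ft_force"])
```

```text
(np.int32(644), [258.1, 252.6], [248, 236, 21, 35]) [611.1  49.1  69. ] [609.9  49.3  72. ]
(np.int32(425), [301.7, 139.8], [291, 128, 23, 24]) [484.6  96.6  69. ] [484.4  96.4  72. ]
(np.int32(215), [348.7, 146.0], [326, 143, 51, 7]) [490.9 146.1  69. ] [490.7 145.4  72. ]
(np.int32(211), [158.1, 234.4], [142, 224, 29, 25]) [589.  -63.6  69. ] [588.  -62.5  72. ]
(np.int32(120), [256.5, 94.7], [237, 93, 44, 5]) [440.   50.1  69. ] [440.3  50.3  72. ]
14.4833 [-0.35069192  0.57273732 -0.06334695]
```

View pics/w3.png

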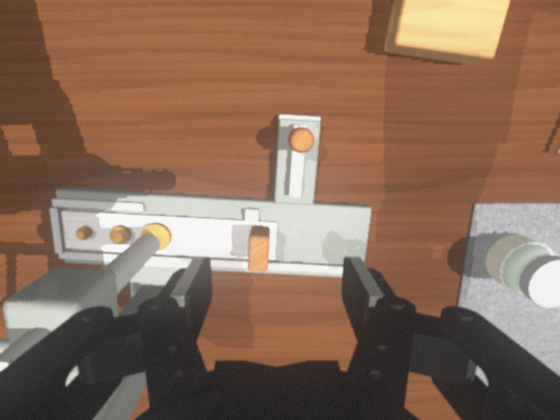

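w3 shows the grip at (258,253), at press y ≈ −40 as expected. The largest die is under the ram and the knob is at (302,140). The visual lock travel (about 33 mm) is slightly below 35 mm, so I'll push the knob from the shuttle's side with closed fingers to make sure.

Run:
```python
from rig import bot
from h import *
bot.move_gripper(0)
P=np.array([520,95.0,0]);z=lambda h:np.array([0,0,h])
bot.move_to(P+z(130),Q); bot.servo_line(P+z(61),speed=100); bot.dwell(.2)
p=np.array(bot.read_state()["ee_pos"])
r=bot.servo_line(p-20*X,speed=25,until_force=15)
s=bot.read_state(); a=np.array(s["ee_pos"]); print(r,a,(a-p)@X,s["ft_force"])
if r:
    r=bot.servo_line(a-6*X,speed=15,until_force=25)
    s=bot.read_state(); b=np.array(s["ee_pos"]); print(r,(b-a)@X,s["ft_force"])
bot.servo_line(b+10*X,speed=60); bot.servo_line(b+10*X+z(90),speed=200)
bot.move_to([535,70,300],[0,0,1,0]); bot.dwell(.1)
s=bot.read_state(); c=bot.read_camera("wrist"); cv2.imwrite("pics/w4.png",c["image"])
for w in wood(c["image"],(130,50,400,330))[:2]: print(w,plane(c,w[1],69,s).round(1))
print(s["clock"],s["ft_force"])
```

```text
True [510.27024136  95.49284219  61.5348867 ] -10.012402748889683 [ 5.07350963  0.39401067 -0.42680322]
True -0.07471642374356369 [ 5.09100878  1.21453648 -1.54861728]
(np.int32(444), [257.0, 248.3], [248, 236, 20, 28]) [605.7  48.3  69. ]
(np.int32(420), [301.5, 140.1], [291, 129, 22, 23]) [484.5  96.8  69. ]
19.3583 [0.39582766 0.33780713 0.88942112]
```

```bash
python3 -c "
from rig import bot
print(bot.finish_job())"
```

```text
the job is handed in; nothing more can be done
None
```

I slid the lock knob out to its end stop, then slid the shuttle home against its own stop with the largest die under the ram; the hammer, jar, awl and block were not touched, and the job was handed in at about 19 s.

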